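# Sort screw-cap tubes by thickness into the lanes of a rack

### The job

Sort the three loose screw-cap tubes into the blue-walled rack by thickness, whatever their cap colour: the thick one into a wide lane, the two thin ones into the narrow lanes, one in each, every tube lying flat on the lane's floor with its pointed tip close to the back wall and its cap sticking out of the mouth. The thick tube's cap is hidden in the grey dispenser hood, so draw the tube out by its body, lay it down on the bench clear of the hood and let go, then take it again by the cap. Leave the petri dish, the timer and the blue pen where they are.

Things in the scene. Friction and masses are not known exactly. Their poses are not given: they have to be found in the camera images.
- large_tube_mid (a point): thick screw-cap tube with a yellow-green cap, 114 mm long, body 28 mm and cap 33 mm thick. Point at half its length, half-way up (16.5 mm above the bench). Its y axis runs along the tube towards the cap: pointed tip at y = -57 mm, body to +43 mm, cap from +43 to +57 mm. Lies with its cap end in the dispenser hood, about 60 mm of the pointed end sticking out.
- large_tube_cap (a point): centre of the thick tube's cap, 50 mm along the tube from its mid point
- small_tube_green_mid (a point): thin screw-cap tube with a yellow-green cap, lying on the bench: 118 mm long, clear body 16 mm thick, cap 20 mm thick and 14 mm long. Point at half its length, half-way up (10 mm above the bench). Its y axis runs along the tube towards the cap: pointed tip at y = -59 mm, body to +45 mm, cap from +45 to +59 mm. It may lie rolled about its length.
- small_tube_green_cap (a point): centre of that tube's yellow-green cap, 52 mm along the tube from its mid point
- small_tube_teal_mid (a point): thin screw-cap tube with a teal cap, lying on the bench: 118 mm long, clear body 16 mm thick, cap 20 mm thick and 14 mm long. Point at half its length, half-way up (10 mm above the bench). Its y axis runs along the tube towards the cap: pointed tip at y = -59 mm, body to +45 mm, cap from +45 to +59 mm. It may lie rolled about its length.
- small_tube_teal_cap (a point): centre of that tube's teal cap, 52 mm along the tube from its mid point
- wide_lane_1: wide lane of the rack (blue walls, white floor): fixed open-topped trough, for one thick tube. Origin under its centre, 6 mm above the bench; floor 2 mm above it, wall tops 34 mm above it. y axis runs along the lane, out of the open mouth. Inside 36 mm wide, back wall at y = -48 mm, mouth at +48 mm, walls 4 mm thick. Lanes are 62 mm apart; which of the four stands where varies.
- wide_lane_2: wide lane of the rack (blue walls, white floor): fixed open-topped trough, for one thick tube. Origin under its centre, 6 mm above the bench; floor 2 mm above it, wall tops 34 mm above it. y axis runs along the lane, out of the open mouth. Inside 36 mm wide, back wall at y = -48 mm, mouth at +48 mm, walls 4 mm thick. Lanes are 62 mm apart; which of the four stands where varies.
- narrow_lane_1: narrow lane of the rack (blue walls, white floor): fixed open-topped trough, for one thin tube. Origin under its centre, 6 mm above the bench; floor 2 mm above it, wall tops 34 mm above it. y axis runs along the lane, out of the open mouth. Inside 23 mm wide, back wall at y = -48 mm, mouth at +48 mm, walls 4 mm thick. Lanes are 62 mm apart; which of the four stands where varies.
- narrow_lane_2: narrow lane of the rack (blue walls, white floor): fixed open-topped trough, for one thin tube. Origin under its centre, 6 mm above the bench; floor 2 mm above it, wall tops 34 mm above it. y axis runs along the lane, out of the open mouth. Inside 23 mm wide, back wall at y = -48 mm, mouth at +48 mm, walls 4 mm thick. Lanes are 62 mm apart; which of the four stands where varies.
- dispenser: grey dispenser hood fixed on the bench, 50 mm wide, 60 long, 44 high, no floor, with steel feet 4 mm high reaching 21 mm out at both sides. Origin on the bench below the centre of its mouth, which looks along its own -y axis (42 mm wide, 40 high inside). The tube comes out along -y; its cap is clear once its mid point is over 57 mm in front of the mouth.
- dish: petri dish, 90 mm across, 12 mm high, lying on the bench: leave alone. Origin at the centre of its underside.
- timer: small white timer, 66x66x20 mm, lying on the bench: leave alone. Origin at the centre of its underside.
- pen: blue marker pen, 14x133x13 mm, lying on the bench along its own y axis: leave alone. Origin at the centre of its underside.
Things that resemble listed ones, but are neither listed nor needed, are in the scene too. What is shaped like the part that bears small_tube_teal_mid but orange is not meant.

How it is judged:
On the way:
1. the thick tube lies on the bench, clear of the dispenser hood and let go (y of large_tube_mid in the frame of dispenser below -0.057 m and height (world z) of large_tube_mid below 0.0215 m and contact force between the fingers and large_tube below 0.05 N), for 0.1 s.
At the end, for the whole second after the job is handed in: Thick tube in a wide lane, one thin tube in each narrow lane: mid within 9 mm and cap within 12 mm of the lane's centre line, on the lane floor (height within 5 mm), tip within 15 mm of the back wall, cap out of the mouth; all at rest (((x of large_tube_mid in the frame of wide_lane_1 between -0.009 and 0.009 m and y of large_tube_mid in the frame of wide_lane_1 between 0 and 0.024 m and z of large_tube_mid in the frame of wide_lane_1 between 0.0125 and 0.0235 m and x of large_tube_cap in the frame of wide_lane_1 between -0.012 and 0.012 m and y of large_tube_cap in the frame of wide_lane_1 above 0.05 m and z of large_tube_cap in the frame of wide_lane_1 between 0.0105 and 0.0245 m) or (x of large_tube_mid in the frame of wide_lane_2 between -0.009 and 0.009 m and y of large_tube_mid in the frame of wide_lane_2 between 0 and 0.024 m and z of large_tube_mid in the frame of wide_lane_2 between 0.0125 and 0.0235 m and x of large_tube_cap in the frame of wide_lane_2 between -0.012 and 0.012 m and y of large_tube_cap in the frame of wide_lane_2 above 0.05 m and z of large_tube_cap in the frame of wide_lane_2 between 0.0105 and 0.0245 m)) and (((x of small_tube_green_mid in the frame of narrow_lane_1 between -0.009 and 0.009 m and y of small_tube_green_mid in the frame of narrow_lane_1 between 0 and 0.026 m and z of small_tube_green_mid in the frame of narrow_lane_1 between 0.006 and 0.017 m and x of small_tube_green_cap in the frame of narrow_lane_1 between -0.012 and 0.012 m and y of small_tube_green_cap in the frame of narrow_lane_1 above 0.05 m and z of small_tube_green_cap in the frame of narrow_lane_1 between 0.004 and 0.018 m) and (x of small_tube_teal_mid in the frame of narrow_lane_2 between -0.009 and 0.009 m and y of small_tube_teal_mid in the frame of narrow_lane_2 between 0 and 0.026 m and z of small_tube_teal_mid in the frame of narrow_lane_2 between 0.006 and 0.017 m and x of small_tube_teal_cap in the frame of narrow_lane_2 between -0.012 and 0.012 m and y of small_tube_teal_cap in the frame of narrow_lane_2 above 0.05 m and z of small_tube_teal_cap in the frame of narrow_lane_2 between 0.004 and 0.018 m)) or ((x of small_tube_green_mid in the frame of narrow_lane_2 between -0.009 and 0.009 m and y of small_tube_green_mid in the frame of narrow_lane_2 between 0 and 0.026 m and z of small_tube_green_mid in the frame of narrow_lane_2 between 0.006 and 0.017 m and x of small_tube_green_cap in the frame of narrow_lane_2 between -0.012 and 0.012 m and y of small_tube_green_cap in the frame of narrow_lane_2 above 0.05 m and z of small_tube_green_cap in the frame of narrow_lane_2 between 0.004 and 0.018 m) and (x of small_tube_teal_mid in the frame of narrow_lane_1 between -0.009 and 0.009 m and y of small_tube_teal_mid in the frame of narrow_lane_1 between 0 and 0.026 m and z of small_tube_teal_mid in the frame of narrow_lane_1 between 0.006 and 0.017 m and x of small_tube_teal_cap in the frame of narrow_lane_1 between -0.012 and 0.012 m and y of small_tube_teal_cap in the frame of narrow_lane_1 above 0.05 m and z of small_tube_teal_cap in the frame of narrow_lane_1 between 0.004 and 0.018 m))) and linear speed of each of small_tube_green, small_tube_teal, large_tube below 0.02 m/s); the robot touches nothing.
It fails at once if the petri dish is moved by more than 25 mm (distance of dish from where it was at the start of the episode above 0.025 m).
It fails at once if the timer is moved by more than 25 mm (distance of timer from where it was at the start of the episode above 0.025 m).
It fails at once if the blue pen is moved by more than 25 mm (distance of pen from where it was at the start of the episode above 0.025 m).
It also fails if it takes over 67 s, if anything falls off the work surface, if the arm or the gripper's body presses on something with over 40 N, if the wrist force passes 120 N, or if a joint passes its speed limit or range.

### The arm

A 6-joint arm with a two-finger parallel gripper is mounted at the origin on a cart in front of the work surface, level with it; the furniture and walls round the work are solid. World frame = base frame: x ahead of the robot, y to its left, z up, the work surface at z = 0. Lengths are in m, angles in rad, forces in N, time in s.
With the tool pointing down it reaches from about 0.275 to 0.75 m from the base axis. Payload 10.2 kg.
Tool frame: the origin (TCP) lies at the very end of the fingers, on their centre line; the grasp point (between the pads) lies 19 mm behind it; z points along the fingers, y is the line along which they close (so a half turn about z gives the same grasp; the last joint's range is limited). The gripper opens to 88 mm and grips with 3 to 60 N. Pads are 18 mm wide; open, the fingers measure 123 mm over their backs; the gripper's body (75 mm by 187 mm) begins 45 mm behind the grasp point.
Start: joints at [1.113, 0.313, 1.498, -0, 1.331, -0.223], TCP at [0.122, 0.511, 0.239] pointing down, gripper open.
Joint ranges: [-2.94, 2.94], [-0.97, 2.17], [0.19, 2.56], [-1.23, 4.37], [0.02, 3.11], [-2.88, 2.88]. Speed limits (rad/s): [2.39, 2.39, 3.01, 3.14, 3.14, 3.14].

### API

Orientations are given as a unit quaternion [x, y, z, w].
In Python, from station import readout, vision, env gives the robot as it stands.
- The arm moves only by the tool servo_tool, never from a script. Its argument "steps" is text: rows parted by semicolons, each of 4 numbers parted by spaces: the shift along the world's x, y, z in mm, then the turn about the world's z in degrees. In form: tx ty tz roll; .... A call has 1 to 20 rows; each row is the pose to reach, as a shift and turn from the pose commanded when the call began; what a row does not reach only later rows make up. A row lasts 1/8 s, in which the tool goes at most 62.5 mm and 10.7 degrees, less where a joint would pass 70% of its speed; a pose out of reach is approached as far as the arm can. A call with a gripper value outside its range is refused whole. "gripper" is the gripper's target within -1 to 1 (fully open at 1, half-way at 0, shut at -1), set as the call begins (left out, the last holds). The fingers move at their own pace and stop on an object; "squeeze" is the grip in N (left out, the last holds). Time passes only in rows, so rows that repeat a pose let the fingers close. It gives the time, the measured TCP pose, the force, the opening and the grip force at its end, in the units of the state.
- readout.sense(): the state, without advancing time (a new reading comes with each control period).
- vision.grab_frame(name): name is "side" or "top" or "wrist"; returns a dict with "frame" (384x512x3 uint8, blue, green, red), "range_z" (384x512 float32, m along the optical axis (not along the pixel's ray), 0 where there is no reading), "fx", "fy", "cx", "cy" (pixels), "rvec" (rotation vector, rad) and "tvec" (3), from world to camera coordinates, as OpenCV has them. Camera axes: x right, y down, z forward; pixel columns grow to the right and rows downward; lengths in m; the calibration is good to about 2 mm. The wrist camera is an equidistant fisheye: a pixel r from the principal point sees the ray r / f radians off the axis. A picture is of the moment at which its call begins.
- env.sign_off(): hands the job in; it is judged then, once.
The state is a dict: "clock": time; "qpos": joint angles; "joint_velocities": joint speeds; "joint_torque": joint torques, N m; "position": TCP position; "tcp_rot": TCP orientation; "force": force on the tool from outside, world axes, zero at the start; "ft_torque": the same for the moment, N m; "grip_width": opening from 0.0 (shut) to 1.0 (fully open); "grip_force": force on a finger pad.
Only numpy, scipy, OpenCV 4.12 (cv2) and the standard library are available. Lean on these libraries where they do the work, as an engineer would, in place of code of your own. Each camera call takes 0.05 s, during which the arm holds its last target. There are 200 camera calls.

## Working session

There is one attempt and no reset: what is moved stays moved. The work goes in short steps, Python scripts to look and compute and a tool call to move; the robot and the scene stay as the last step left them, time stands still between calls to the robot, and variables do not carry over. Pictures are saved under pics/ and viewed, at most 10 in all, crops included, and the job is handed in when it is done.

Besides the shell and the picture viewer there is one more tool, called after "Request:" by a JSON object that holds its "fn" and its "kwargs", one argument or row to a line. servo_tool: Moves the arm, as the interface text tells. Its arguments: {"type":"object","properties":{"steps":{"type":"string"},"gripper":{"type":"number"},"squeeze":{"type":"number"}},"required":["steps"]}

```bash
ls; mkdir -p pics; cat > h.py <<'E'
import numpy as np, cv2
from station import readout, vision, env
def grab(n):
    f=vision.grab_frame(n); f['R']=cv2.Rodrigues(np.array(f['rvec'],float))[0]; f['t']=np.array(f['tvec'],float).reshape(3); f['n']=n; return f
def ray(f,u,v):
    x=(u-f['cx'])/f['fx']; y=(v-f['cy'])/f['fy']
    if f['n']=='wrist':
        r=np.hypot(x,y); s=np.sinc(r/np.pi)
        d=np.array([x*s,y*s,np.cos(r)])
    else: d=np.array([x,y,1.])
    return -f['R'].T@f['t'], f['R'].T@d
def onz(f,u,v,z):
    o,d=ray(f,u,v); return o+d*(z-o[2])/d[2]
def cloud(f):
    v,u=np.mgrid[0:f['frame'].shape[0],0:f['frame'].shape[1]]; z=f['range_z']
    P=np.stack([(u-f['cx'])/f['fx']*z,(v-f['cy'])/f['fy']*z,z],-1)
    return (P-f['t'])@f['R']
E
python3 - <<'E'
from h import *
s=readout.sense(); print(s)
for n in('side','top','wrist'):
    f=grab(n); cv2.imwrite(f'pics/{n}0.png',f['frame']); print(n,f['fx'],f['cx'],f['cy'],-f['R'].T@f['t'],f['R'][2])
E
```

```text
pics
{'clock': 0.0, 'qpos': array([ 1.11262196e+00,  3.13435332e-01,  1.49840084e+00,  1.81472015e-05,
        1.33097624e+00, -2.23385000e-01]), 'joint_velocities': array([ 0.00047846, -0.00077315,  0.00058557,  0.00059241, -0.00147502,
       -0.00244151]), 'joint_torque': array([-1.00952668e-03, -4.02210653e+01, -2.52264690e+01,  6.93681766e-02,
        3.53447360e-02, -1.08051647e-04]), 'position': array([0.12203143, 0.51038615, 0.23818221]), 'tcp_rot': array([ 1.17127345e-01,  9.93116717e-01, -5.71863342e-04, -2.12141254e-04]), 'force': array([-0.19243647,  0.04168022, -0.3620224 ]), 'ft_torque': array([-0.02596445, -0.01901355,  0.05958504]), 'grip_force': 0.0, 'grip_width': 1.002362628344845}
side 380.79856929672525 252.1092526715754 195.050713127048 [0.20973513 0.83221057 0.45025985] [ 0.3133962  -0.85347289 -0.41637345]
top 377.95039479247407 258.68876068558035 191.7357325474145 [ 0.43999413 -0.02571559  1.15089309] [ 0.08344603 -0.00978588 -0.99646425]
wrist 297.3186396354542 255.86312498367323 190.87202745168133 [0.05667686 0.52629184 0.38390805] [ 0.25292448 -0.06190054 -0.96550377]
```

View pics/top0.png

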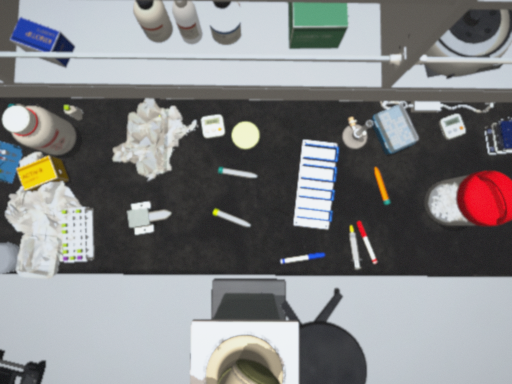

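View pics/side0.png

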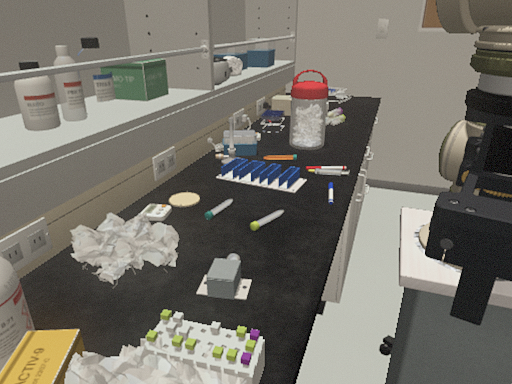

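The top view shows the teal tube at (237,172), the green tube at (231,217), the hood at (142,215) with its tip towards the right, and the rack at (317,184). The dish is at (245,135), the timer at (212,126), the pen at (302,258), and the orange decoy at (381,186). The side view agrees with this.

```bash
python3 - <<'E'
from h import *
f=grab('top'); im=f['frame']
for n,u,v,z in [('teal cap',221,171,.01),('teal tip',257,176,.008),('green cap',216,212,.01),('green tip',250,225,.008),('hood',142,215,.044),('tip',171,214,.014),('rack tl',303,141,.04),('rack tr',338,144,.04),('rack bl',294,226,.04),('rack br',331,229,.04),('dish',245,135,.012),('timer',212,126,.02),('pen',302,258,.01)]:
    print(n,onz(f,u,v,z).round(3))
a=im[130:240,285:350]; b=im[150:240,120:265]
cv2.imwrite('pics/c1.png',np.hstack([cv2.resize(a,(325,550),interpolation=2),cv2.resize(cv2.copyMakeBorder(b,0,0,0,0,0),(470,550),interpolation=2)]))
P=cloud(f); 
for v in range(138,234,3): print(v,[ (int(P[v,u,2]*1000)) for u in range(292,344,4)])
E
```

```text
teal cap [0.598 0.078 0.01 ]
teal tip [ 0.584 -0.031  0.008]
green cap [0.473 0.091 0.01 ]
green tip [ 0.435 -0.012  0.008]
hood [0.462 0.303 0.044]
tip [0.466 0.225 0.014]
rack tl [ 0.686 -0.168  0.04 ]
rack tr [ 0.678 -0.273  0.04 ]
rack bl [ 0.433 -0.141  0.04 ]
rack br [ 0.425 -0.249  0.04 ]
dish [0.709 0.006 0.012]
timer [0.734 0.107 0.02 ]
pen [ 0.338 -0.168  0.01 ]
138 [-1, 1, 0, 0, 1, 5, 2, -2, -3, -2, -3, -2, -2]
141 [-2, 5, 0, 10, 6, 5, 8, 0, 0, 0, -1, -4, -1]
144 [0, -1, -2, 18, 37, 37, 37, 6, 4, 2, 8, 6, 0]
147 [1, 0, 0, 6, 6, 8, 10, 17, 23, 26, 34, 37, 3]
150 [0, 0, 0, 10, 8, 10, 7, 5, 8, 5, 7, 33, 0]
153 [0, 0, -1, 9, 7, 9, 9, 3, 8, 9, 8, 41, 0]
156 [0, 0, 0, 39, 40, 5, 12, 8, 11, 13, 8, 38, 1]
159 [0, -2, 0, 6, 8, 17, 24, 33, 38, 43, 39, 38, 1]
162 [-5, 0, 4, 2, 1, 6, 4, 4, 2, 7, 5, 0, 2]
165 [-1, -1, 6, 22, 32, 33, 43, 36, 6, 6, 4, 1, -2]
168 [-1, 1, 6, 5, 8, 9, 9, 7, 12, 21, 27, 1, 0]
171 [4, -1, 5, 10, 13, 10, 5, 12, 8, 8, 7, 0, 0]
174 [0, -1, 5, 8, 7, 10, 7, 5, 8, 5, 10, 1, 0]
177 [0, 5, 9, 42, 40, 9, 5, 5, 1150, 9, 16, 0, 1]
180 [0, 5, 8, 6, 6, 8, 13, 27, 35, 33, 34, 5, 0]
183 [0, 0, 3, 5, 8, 4, 7, 5, 3, 3, 4, -1, 0]
186 [3, -1, 38, 38, 3, 7, 5, 9, 5, 4, 6, -2, -1]
189 [-3, 1, 5, 10, 8, 14, 28, 35, 42, 42, -1, 1, 0]
192 [-1, 0, 11, 6, 9, 9, 8, 8, 7, 3, 40, -1, -3]
195 [-1, 0, 34, 39, 8, 7, 10, 5, 5, 10, 40, -5, -1]
198 [-2, 5, 3, 5, 5, 11, 28, 37, 39, 36, 45, -1, 0]
201 [0, 7, 3, 7, 8, 7, 4, 6, 8, 7, -1, -2, -1]
204 [-1, 9, 8, 4, 4, 4, 7, 6, 6, 8, 0, 0, 2]
207 [1, 6, 42, 40, 9, 8, 4, 4, 4, 9, 0, 0, 1]
210 [0, 2, 11, 2, 3, 10, 16, 40, 42, 40, 1, 0, -1]
213 [0, 8, 6, 6, 9, 12, 6, 5, 4, 8, 0, -5, 2]
216 [-1, 20, 39, 3, 9, 6, 7, 9, 6, 16, -1, 1, 4]
219 [0, 4, 7, 4, 7, 9, 24, 39, 40, 42, -1, 1, -1]
222 [1, 6, 6, 7, 1, 7, 6, 7, 6, 10, 1, -1, 1]
225 [-3, 1, 4, 5, 7, 5, 6, 5, 6, 5, 0, -1, -2]
228 [3, 0, 2, 0, 2, -2, 1, 1, 5, -6, 1, 3, 2]
231 [-1, 0, -1, 0, -1, 4, 1, 0, 0, -2, 2, 0, -1]
```

View pics/c1.png

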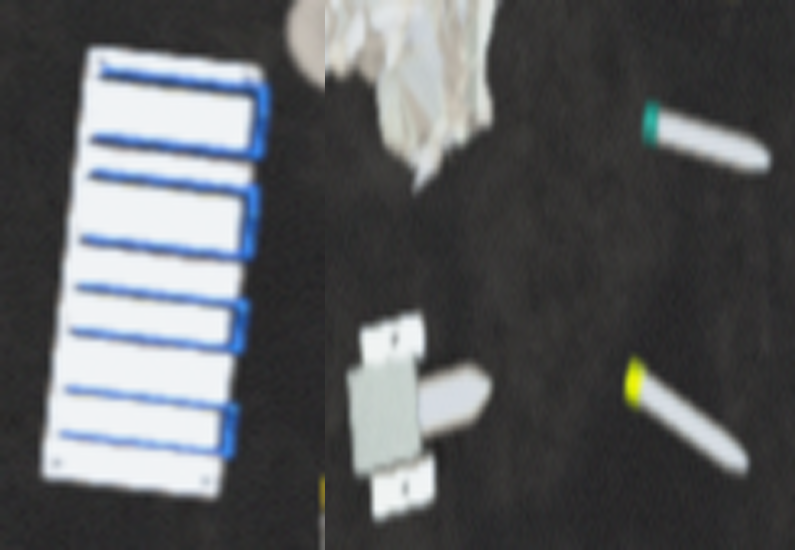

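The crop shows four lanes with their mouths towards +y and back walls towards -y. The two farther ones (crop rows 110 and 215) are wide, and the two nearer ones (320 and 420) are narrow. Next I look with the wrist camera.

Request:
{"fn": "servo_tool", "kwargs": {
  "steps": "40 -50 60 -10;80 -100 60 -20;120 -150 60 -30;160 -200 60 -40;200 -260 60 -50;240 -320 60 -60;280 -380 60 -70;320 -430 60 -80;330 -430 60 -90;330 -430 60 -97;330 -430 60 -97;330 -430 60 -97",
  "gripper": 0.2,
  "squeeze": 25
}}

```text
clock: 1.7
position: [0.4518, 0.0811, 0.2988]
tcp_rot: [0.82, 0.572, 0.0, 0.0]
force: [-0.3, -0.3, -1.1]
grip_width: 0.601
grip_force: 0.0
```

```bash
python3 - <<'E'
from h import *
f=grab('wrist'); cv2.imwrite('pics/w1.png',f['frame']); np.save('w1.npy',f,allow_pickle=True)
E
```

```text
(no output)
```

View pics/w1.png

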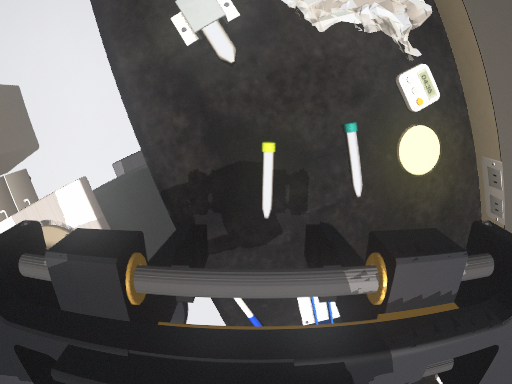

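The wrist picture shows the green-capped tube at (268,147) to (267,217), the teal one at (351,127) to (359,194), and the hood at (205,10) with the thick tip at (232,60).

```bash
cat >> h.py <<'E'
def mask(f,roi,sat=None):
    u0,v0,u1,v1=roi; m=np.zeros(f['frame'].shape[:2],np.uint8)
    m[v0:v1,u0:u1]=(f['frame'].max(2)[v0:v1,u0:u1]>110)
    n,l,s,c=cv2.connectedComponentsWithStats(m); k=1+np.argmax(s[1:,4]); return l==k
def tube(f,roi,z):
    m=mask(f,roi); v,u=np.nonzero(m); P=np.array([onz(f,a,b,z)[:2] for a,b in zip(u,v)])
    c=P.mean(0); w,V=np.linalg.eigh(np.cov((P-c).T)); d=V[:,1]; 
    if d[1]<0: d=-d
    t=(P-c)@d; n=(P-c)@V[:,0]; e=np.percentile(t,[.5,99.5]); mid=c+d*e.mean()
    hsv=cv2.cvtColor(f['frame'],cv2.COLOR_BGR2HSV); cm=m&(hsv[...,1]>110)
    cv_,cu=np.nonzero(cm)
    return dict(mid=mid.round(4),ang=np.degrees(np.arctan2(d[1],d[0])).round(1),len=np.ptp(e).round(4),wid=np.ptp(np.percentile(n,[2,98])).round(4),cappx=(cu.mean(),cv_.mean()) if len(cu) else None, tip=(c+d*e[0]).round(4), capend=(c+d*e[1]).round(4))
def tri(fs,px):
    A=0;b=0
    for f,p in zip(fs,px):
        o,d=ray(f,*p); d=d/np.linalg.norm(d); M=np.eye(3)-np.outer(d,d); A=A+M; b=b+M@o
    return np.linalg.solve(A,b)
E
python3 - <<'E'
from h import *
w=np.load('w1.npy',allow_pickle=True).item(); t=grab('top')
for n,rw,rt in[('green',(250,135,285,225),(207,202,262,235)),('teal',(338,115,372,202),(213,160,268,185))]:
    a=tube(w,rw,.010); b=tube(t,rt,.010); print(n,a,b,sep='\n'); print(tri([w,t],[a['cappx'],b['cappx']]))
P=cloud(t)
a=tube(w,(203,18,245,66),.0165);print(a); print(tube(t,(156,203,180,226),.0165))
E
```

```text
green
{'mid': array([0.4555, 0.0427]), 'ang': np.float64(68.6), 'len': np.float64(0.1162), 'wid': np.float64(0.0154), 'cappx': (np.float64(268.05426356589146), np.float64(146.56589147286823)), 'tip': array([ 0.4343, -0.0114]), 'capend': array([0.4767, 0.0968])}
{'mid': array([0.4556, 0.095 ]), 'ang': np.float64(175.9), 'len': np.float64(0.0984), 'wid': np.float64(0.0482), 'cappx': None, 'tip': array([0.5047, 0.0915]), 'capend': array([0.4065, 0.0986])}Traceback (most recent call last):
  File "<stdin>", line 4, in <module>
  File "h.py", line 33, in tri
    o,d=ray(f,*p); d=d/np.linalg.norm(d); M=np.eye(3)-np.outer(d,d); A=A+M; b=b+M@o
        ~~~^^^^^^
TypeError: Value after * must be an iterable, not NoneType
```

```bash
python3 - <<'E'
from h import *
w=np.load('w1.npy',allow_pickle=True).item(); t=grab('top'); t['frame']=cv2.imread('pics/top0.png')
for n,rw,rt in[('green',(250,135,285,225),(207,202,262,235)),('teal',(338,115,372,202),(213,160,268,185))]:
    a=tube(w,rw,.010); b=tube(t,rt,.010); print(n,a,b,sep='\n'); print(tri([w,t],[a['cappx'],b['cappx']]))
print(tube(w,(213,28,245,66),.0165)); print(tube(t,(158,203,180,226),.0165))
print(onz(w,234,60,.0165))
E
```

```text
green
{'mid': array([0.4555, 0.0427]), 'ang': np.float64(68.6), 'len': np.float64(0.1162), 'wid': np.float64(0.0154), 'cappx': (np.float64(268.05426356589146), np.float64(146.56589147286823)), 'tip': array([ 0.4343, -0.0114]), 'capend': array([0.4767, 0.0968])}
{'mid': array([0.4558, 0.0455]), 'ang': np.float64(69.0), 'len': np.float64(0.119), 'wid': np.float64(0.0173), 'cappx': (np.float64(214.94285714285715), np.float64(211.6)), 'tip': array([ 0.4345, -0.0101]), 'capend': array([0.4771, 0.1011])}
[0.47392031 0.09264361 0.02690053]
teal
{'mid': array([0.5932, 0.0272]), 'ang': np.float64(80.3), 'len': np.float64(0.1144), 'wid': np.float64(0.0156), 'cappx': (np.float64(350.9894736842105), np.float64(126.83157894736843)), 'tip': array([ 0.5836, -0.0292]), 'capend': array([0.6028, 0.0836])}
{'mid': array([0.5933, 0.0293]), 'ang': np.float64(80.8), 'len': np.float64(0.1169), 'wid': np.float64(0.0167), 'cappx': (np.float64(219.8181818181818), np.float64(169.5)), 'tip': array([ 0.5839, -0.0284]), 'capend': array([0.6027, 0.0869])}
[0.59977174 0.08007226 0.02204333]
{'mid': array([0.4652, 0.2539]), 'ang': np.float64(93.2), 'len': np.float64(0.0573), 'wid': np.float64(0.0252), 'cappx': None, 'tip': array([0.4668, 0.2252]), 'capend': array([0.4636, 0.2825])}
{'mid': array([0.4657, 0.2469]), 'ang': np.float64(107.4), 'len': np.float64(0.039), 'wid': np.float64(0.0267), 'cappx': None, 'tip': array([0.4716, 0.2283]), 'capend': array([0.4599, 0.2656])}
[0.47182545 0.22631562 0.0165    ]
```

Request:
{"fn": "servo_tool", "kwargs": {
  "steps": "10 5 -60 -1;23 11 -120 -1;23 11 -180 -1;23 11 -200 -1;23 11 -200 -1;23 11 -200 -1"
}}

```text
clock: 2.6
position: [0.4758, 0.0917, 0.1]
tcp_rot: [0.826, 0.563, 0.001, 0.001]
force: [-0.5, -0.4, 0.4]
grip_width: 0.6
grip_force: 0.0
```

```bash
python3 - <<'E'
from h import *
w=np.load('w1.npy',allow_pickle=True).item(); f=grab('wrist'); np.save('w2.npy',f,allow_pickle=True); cv2.imwrite('pics/w2.png',f['frame'])
hsv=cv2.cvtColor(f['frame'],cv2.COLOR_BGR2HSV); print(readout.sense()['position'])
for n,lo,hi,p1 in[('green',(22,110,90),(45,255,255),(268.05,146.57)),('teal',(75,110,60),(100,255,255),(351,126.8))]:
    m=cv2.inRange(hsv,lo,hi); k,l,s,c=cv2.connectedComponentsWithStats(m)
    for i in range(1,k):
        if s[i,4]>80: print(n,s[i],c[i],onz(f,*c[i],.012),tri([w,f],[p1,c[i]]))
E
```

```text
[0.47588917 0.09167666 0.10010191]
green [243 186  25  21 468] [255.26068376 196.35683761] [0.47467887 0.09106683 0.012     ] [0.47410492 0.09022401 0.00835548]
teal [386 148  23  20 390] [396.94615385 157.37948718] [0.60037801 0.0787763  0.012     ] [0.60345369 0.0768671  0.00550054]
```

View pics/w2.png

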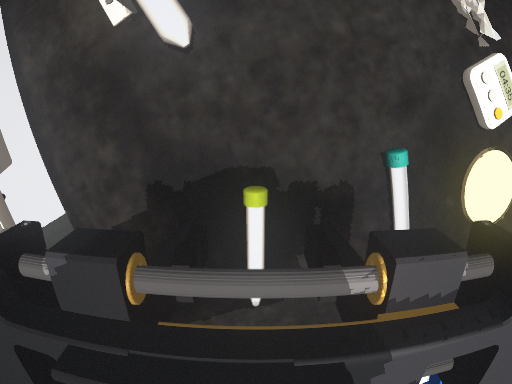

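The closer picture shows the green cap at (255,196), centred between the fingers at about 8–12 mm height, and the teal cap at (397,157). Both fit. I'll grasp the green cap.

Request:
{"fn": "servo_tool", "kwargs": {
  "steps": "-1 -1 -50 0;-1 -1 -85 0;-1 -1 -96 0;-1 -1 -96 0"
}}

```text
clock: 3.15
position: [0.4747, 0.0906, 0.0035]
tcp_rot: [0.826, 0.563, 0.0, 0.0]
force: [0.0, -0.0, 0.6]
grip_width: 0.597
grip_force: 0.0
```

Request:
{"fn": "servo_tool", "kwargs": {
  "steps": "0 0 0 0;0 0 0 0;0 0 0 0;0 0 0 0",
  "gripper": -1
}}

```text
clock: 3.65
position: [0.4743, 0.0906, 0.003]
tcp_rot: [0.826, 0.563, 0.0, 0.0]
force: [-0.8, 0.2, 0.6]
grip_width: 0.213
grip_force: 25.0
```

Request:
{"fn": "servo_tool", "kwargs": {
  "steps": "0 0 30 0;0 0 80 0;0 -60 140 5;20 -120 200 10;40 -180 250 16;60 -240 250 16;80 -300 250 16;90 -360 250 16;90 -390 250 16;90 -390 250 16;90 -390 250 16"
}}

```text
clock: 5.03
position: [0.5638, -0.3004, 0.252]
tcp_rot: [0.741, 0.672, -0.0, -0.0]
force: [1.1, 0.6, -0.8]
grip_width: 0.217
grip_force: 25.0
```

```bash
python3 - <<'E'
from h import *
f=grab('wrist'); np.save('w3.npy',f,allow_pickle=True); cv2.imwrite('pics/w3.png',f['frame']);print(readout.sense()['position'])
E
```

```text
[ 0.56400495 -0.29913649  0.25230018]
```

View pics/w3.png

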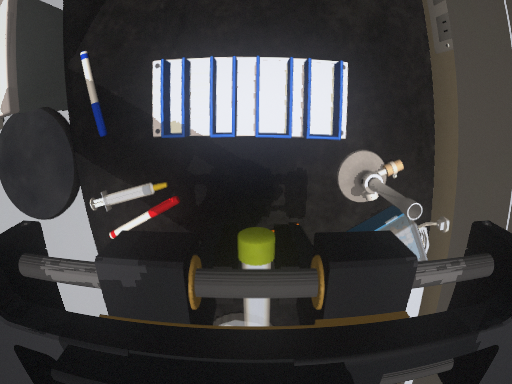

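The rack seen from above: the narrow lanes are at columns 174 and 223, the wide ones at 274 and 324. Mouths are at row ~58 and back walls at row ~135. The green cap is held at (256,245). Now I fit the walls.

```bash
python3 - <<'E'
from h import *
f=np.load('w3.npy',allow_pickle=True).item()
hsv=cv2.cvtColor(f['frame'],cv2.COLOR_BGR2HSV); m=cv2.inRange(hsv,(105,130,60),(130,255,255))
print('cam',-f['R'].T@f['t'])
n=255
for v in (65,80,95,110,125):
    r=m[v,145:355]>0; e=np.flatnonzero(np.diff(r.astype(int)))+145
    print(v,[(int(u),*onz(f,u+.5,v,.04)[:2].round(4)) for u in e])
for u in (170,178,218,226,270,278,318,328):
    e=np.flatnonzero(np.diff((m[:160,u]>0).astype(int))); print(u,[(int(v),*onz(f,u,v+.5,.04)[:2].round(4)) for v in e])
# mouth ends of the walls: top-most blue per component
k,l,s,c=cv2.connectedComponentsWithStats(m[40:160,145:355])
for i in range(1,k):
    if s[i,4]>100: print(s[i]+[145,40,0,0,0])
P=cloud(f) if 0 else None
# height check: wall top vs plate by range
z=f['range_z']
for u,v in((274,135),(223,134),(274,100),(223,100),(174,134)):
    o,d=ray(f,u,v); rz=np.median(z[v-1:v+2,u-1:u+2]); print(u,v,(o+d*rz/( (f['R']@d)[2]))[:].round(4))
E
```

```text
cam [ 0.56987116 -0.23387677  0.39766466]
65 [(160, np.float64(0.4595), np.float64(-0.1599)), (163, np.float64(0.4633), np.float64(-0.1607)), (165, np.float64(0.4659), np.float64(-0.1611)), (166, np.float64(0.4672), np.float64(-0.1614)), (181, np.float64(0.4861), np.float64(-0.1647)), (184, np.float64(0.4898), np.float64(-0.1653)), (209, np.float64(0.5202), np.float64(-0.17)), (213, np.float64(0.525), np.float64(-0.1706)), (232, np.float64(0.5476), np.float64(-0.1735)), (235, np.float64(0.5511), np.float64(-0.1739)), (256, np.float64(0.5759), np.float64(-0.1766)), (258, np.float64(0.5782), np.float64(-0.1768)), (289, np.float64(0.6149), np.float64(-0.1797)), (292, np.float64(0.6185), np.float64(-0.1799)), (307, np.float64(0.6366), np.float64(-0.1809)), (310, np.float64(0.6403), np.float64(-0.1811)), (339, np.float64(0.6765), np.float64(-0.1822)), (342, np.float64(0.6804), np.float64(-0.1822))]
80 [(160, np.float64(0.4577), np.float64(-0.1789)), (163, np.float64(0.4615), np.float64(-0.1796)), (181, np.float64(0.4843), np.float64(-0.1834)), (184, np.float64(0.488), np.float64(-0.184)),
[... 3240 characters left out ...]
 np.float64(0.531), np.float64(-0.259))]
270 [(133, np.float64(0.584), np.float64(-0.2606)), (137, np.float64(0.5836), np.float64(-0.2654))]
278 [(134, np.float64(0.5935), np.float64(-0.2627)), (137, np.float64(0.5932), np.float64(-0.2663))]
318 [(134, np.float64(0.6423), np.float64(-0.2665)), (138, np.float64(0.642), np.float64(-0.2714))]
328 [(135, np.float64(0.6548), np.float64(-0.2686)), (139, np.float64(0.6545), np.float64(-0.2735))]
[255  55  38  83 525]
[161  57  24  81 531]
[210  56  26  82 543]
[306  58  37  82 567]
274 135 [ 0.5887 -0.2629  0.0394]
223 134 [ 0.5276 -0.2557  0.0387]
274 100 [ 0.5945 -0.2196  0.0077]
223 100 [ 0.5286 -0.2129  0.007 ]
174 134 [ 0.4642 -0.2486  0.0298]
```

```bash
python3 - <<'E'
from h import *
f=np.load('w3.npy',allow_pickle=True).item()
hsv=cv2.cvtColor(f['frame'],cv2.COLOR_BGR2HSV); m=cv2.inRange(hsv,(22,110,60),(45,255,255)); m[:200]=0
k,l,s,c=cv2.connectedComponentsWithStats(m); i=1+np.argmax(s[1:,4]); print(s[i],c[i])
u,v,w,h,_=s[i]
for p in((u+w/2,v),(u+w/2,v+h/2),(u+w/2,v+h)): print(onz(f,*p,.2523+.007),onz(f,*p,.2523+.017))
for p in((255,57),(300,57.5),(255,139)): print(onz(f,*p,.008))
E
```

```text
[ 238  227   37   38 1277] [255.95144871 245.70947533]
[ 0.56469405 -0.28972592  0.2593    ] [ 0.56506822 -0.28568955  0.2693    ]
[ 0.56368674 -0.30026153  0.2593    ] [ 0.56413371 -0.29546372  0.2693    ]
[ 0.56261626 -0.31146763  0.2593    ] [ 0.56314059 -0.30585992  0.2693    ]
[ 0.5755033  -0.16048893  0.008     ]
[ 0.63370417 -0.16549609  0.008     ]
[ 0.56508477 -0.26840556  0.008     ]
```

Request:
{"fn": "servo_tool", "kwargs": {
  "steps": "-10 60 -30 -0.6;-20 120 -90 -0.6;-25 162 -140 -0.6;-25 162 -180 -0.6;-25 162 -190 -0.6;-25 162 -190 -0.6"
}}

```text
clock: 5.82
position: [0.5397, -0.1376, 0.0638]
tcp_rot: [0.743, 0.669, 0.0, 0.0]
force: [0.6, 0.3, -0.2]
grip_width: 0.213
grip_force: 25.0
```

```bash
python3 - <<'E'
from h import *
s=readout.sense();print(s['position'],s['force'])
f=grab('wrist'); g=grab('side')
cv2.imwrite('pics/p1.png',np.hstack([cv2.resize(f['frame'][150:384,130:380],(450,421)),cv2.resize(g['frame'][130:230,190:320],(350,421),interpolation=2)][:2])[:, :800])
E
```

```text
[ 0.5396777  -0.13763081  0.06375152] [ 0.62787652  0.29664189 -0.19378746]
```

View pics/p1.png

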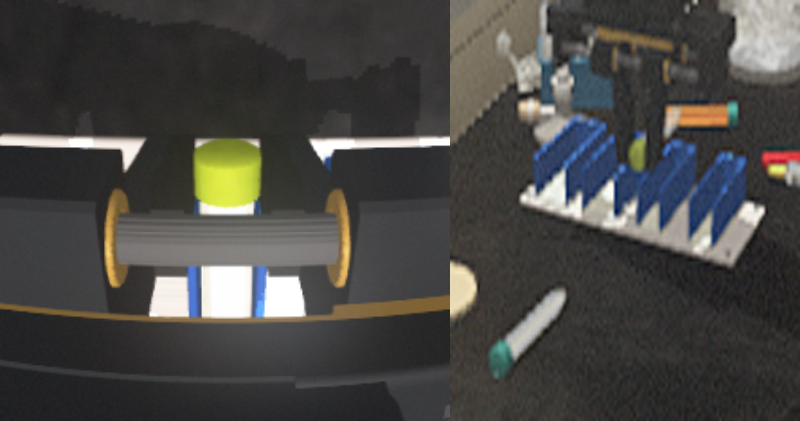

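The tube lies centred between the lane's blue walls (at columns 193 and 260, with the tube at 203–255). Lowering and releasing.

Request:
{"fn": "servo_tool", "kwargs": {
  "steps": "0 0 -25 0;0 0 -40 0;0 0 -50 0;0 0 -54 0;0 0 -54 0;0 0 -54 0"
}}

```text
clock: 6.68
position: [0.5394, -0.1376, 0.0092]
tcp_rot: [0.743, 0.669, 0.0, 0.0]
force: [0.4, -0.0, 0.3]
grip_width: 0.214
grip_force: 25.0
```

Request:
{"fn": "servo_tool", "kwargs": {
  "steps": "0 0 0 0;0 0 0 0;0 0 0 0",
  "gripper": -0.1
}}

```text
clock: 7.05
position: [0.5392, -0.1374, 0.0088]
tcp_rot: [0.743, 0.669, 0.0, 0.0]
force: [0.8, 0.8, -0.2]
grip_width: 0.446
grip_force: 0.0
```

Request:
{"fn": "servo_tool", "kwargs": {
  "steps": "0 0 20 0;0 30 70 0;10 70 90 -1;30 130 90 -2;50 190 90 -3;60 225 90 -3;60 225 90 -3;60 225 90 -3",
  "gripper": -0.1
}}

```text
clock: 8.05
position: [0.599, 0.0869, 0.0986]
tcp_rot: [0.761, 0.649, -0.0, -0.0]
force: [-0.2, 0.2, 0.1]
grip_width: 0.451
grip_force: 0.0
```

```bash
python3 - <<'E'
from h import *
s=readout.sense();print(s['position'],s['tcp_rot'])
f=grab('wrist'); t=grab('top'); np.save('top1.npy',t,allow_pickle=True)
hsv=cv2.cvtColor(f['frame'],cv2.COLOR_BGR2HSV); m=cv2.inRange(hsv,(75,110,60),(100,255,255)); k,l,st,c=cv2.connectedComponentsWithStats(m)
for i in range(1,k):
    if st[i,4]>80: print(st[i],c[i],onz(f,*c[i],.012))
cv2.imwrite('pics/p2.png',np.hstack([f['frame'],cv2.resize(t['frame'][130:240,285:345],(209,384))]))
E
```

```text
[0.59896133 0.08691386 0.0985898 ] [ 7.60795285e-01  6.48991896e-01 -2.28857393e-04 -3.83051838e-05]
[249 195  24  21 462] [260.58658009 204.82900433] [0.60099817 0.0786764  0.012     ]
```

View pics/p2.png

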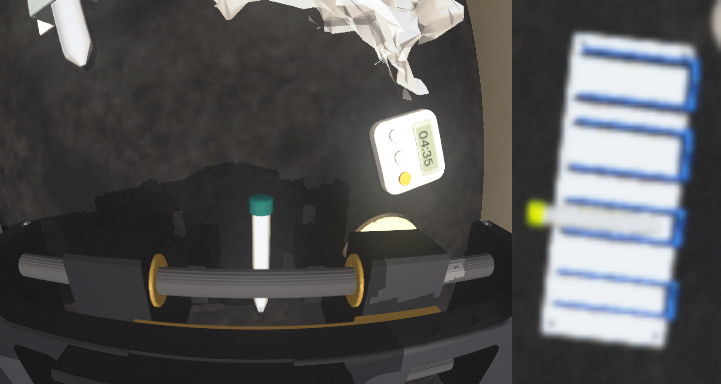

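The green tube lies in its narrow lane with its cap out. The teal cap is at (261,205). Grasping teal.

Request:
{"fn": "servo_tool", "kwargs": {
  "steps": "2 -8 -40 -0.5;2 -8 -80 -0.5;2 -8 -95 -0.5;2 -8 -95 -0.5"
}}

```text
clock: 8.65
position: [0.6011, 0.0791, 0.0037]
tcp_rot: [0.764, 0.646, -0.0, -0.0]
force: [-1.0, -0.7, 0.1]
grip_width: 0.45
grip_force: 0.0
```

Request:
{"fn": "servo_tool", "kwargs": {
  "steps": "0 0 0 0;0 0 0 0;0 0 0 0;0 0 0 0",
  "gripper": -1
}}

```text
clock: 9.15
position: [0.6017, 0.0796, 0.0046]
tcp_rot: [0.763, 0.646, 0.001, 0.001]
force: [0.3, 0.2, 4.9]
grip_width: 0.216
grip_force: 25.0
```

Request:
{"fn": "servo_tool", "kwargs": {
  "steps": "0 0 30 0;-10 -20 80 1;-45 -70 100 2;-80 -120 100 3.5;-110 -170 100 3.5;-123 -210 90 3.5;-123 -210 60 3.5;-123 -210 60 3.5;-123 -210 60 3.5"
}}

```text
clock: 10.28
position: [0.4786, -0.1302, 0.0645]
tcp_rot: [0.743, 0.669, 0.0, 0.0]
force: [0.3, -0.0, -0.3]
grip_width: 0.218
grip_force: 25.0
```

```bash
python3 - <<'E'
from h import *
s=readout.sense();print(s['position'],s['tcp_rot'])
f=grab('wrist')
cv2.imwrite('pics/p3.png',cv2.resize(f['frame'][200:350,160:360],(800,600)))
hsv=cv2.cvtColor(f['frame'],cv2.COLOR_BGR2HSV); b=cv2.inRange(hsv,(105,130,40),(130,255,255)); 
w=(hsv[...,1]<60)&(hsv[...,2]>150)
for v in range(262,330,6): print(v,np.flatnonzero(b[v,190:330])+190)
E
```

```text
[ 0.47859666 -0.1301714   0.06449889] [7.43207547e-01 6.69060843e-01 1.40007251e-04 3.32723604e-04]
262 [239 273 274]
268 [273 274]
274 []
280 []
286 []
292 []
298 [235 236 237 275]
304 [234 235 236 237 238 272 273 274 275 276]
310 [234 235 236 237 238 272 273 274 275]
316 [235 236 237 238 272]
322 [235 236 237 238 239 271 275]
328 []
```

View pics/p3.png

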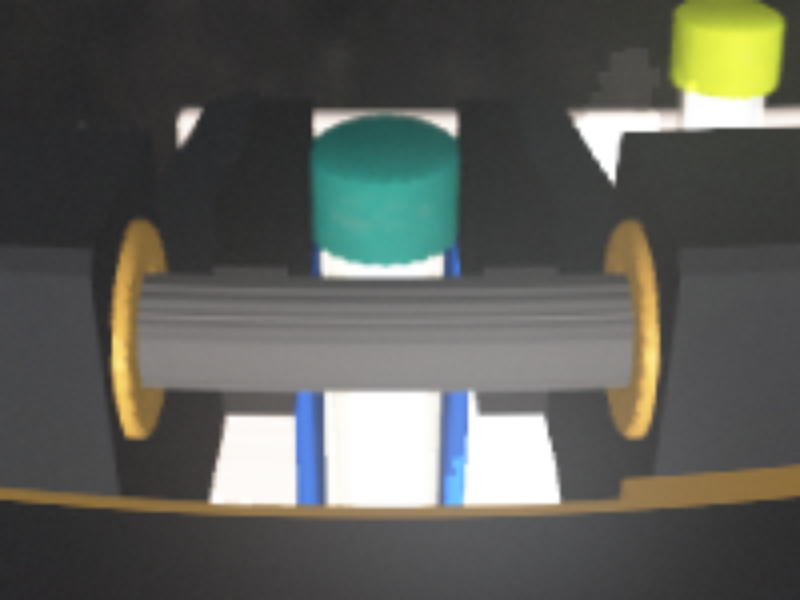

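The teal tube is centred between its walls (columns 310 and 455, tube 327–440). Lowering, releasing, then moving on to the thick tube.

Request:
{"fn": "servo_tool", "kwargs": {
  "steps": "0 0 -25 0;0 0 -45 0;0 0 -54 0;0 0 -54 0;0 0 -54 0"
}}

```text
clock: 10.95
position: [0.4786, -0.1305, 0.0106]
tcp_rot: [0.743, 0.669, 0.0, 0.001]
force: [-0.1, 0.4, 0.0]
grip_width: 0.213
grip_force: 25.0
```

Request:
{"fn": "servo_tool", "kwargs": {
  "steps": "0 0 0 0;0 0 0 0;0 0 0 0",
  "gripper": -0.1
}}

```text
clock: 11.32
position: [0.4782, -0.1305, 0.0098]
tcp_rot: [0.743, 0.669, 0.0, 0.0]
force: [-0.0, 1.0, 0.1]
grip_width: 0.449
grip_force: 0.0
```

Request:
{"fn": "servo_tool", "kwargs": {
  "steps": "0 0 20 0;0 30 70 0;0 80 120 3;0 140 150 6;0 200 150 9;0 260 150 9;0 310 150 9;0 320 150 9;0 320 150 9;0 320 150 9",
  "gripper": 0.2
}}

```text
clock: 12.58
position: [0.4784, 0.1883, 0.1597]
tcp_rot: [0.689, 0.725, -0.0, 0.0]
force: [-0.4, -0.4, 0.6]
grip_width: 0.599
grip_force: 0.0
```

```bash
python3 - <<'E'
from h import *
s=readout.sense();print(s['position'],s['tcp_rot'])
f=grab('wrist'); np.save('w4.npy',f,allow_pickle=True); cv2.imwrite('pics/w4.png',f['frame'])
t=grab('top'); np.save('top2.npy',t,allow_pickle=True)
E
```

```text
[0.47836079 0.18831974 0.1596763 ] [ 6.89253179e-01  7.24520551e-01 -1.62890712e-04  2.71716056e-05]
```

View pics/w4.png

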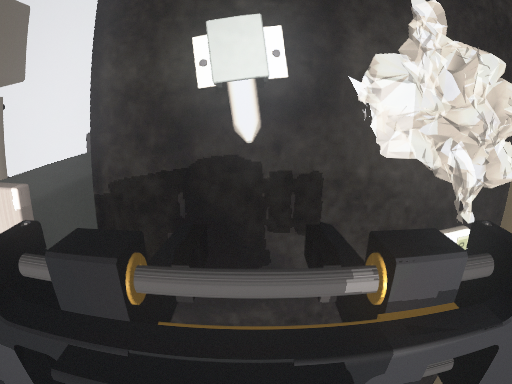

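Picture: the hood is at (238,48), with its mouth edge at row 80. The thick body leaves it at (242,85) and the tip is at (249,141). Measuring its axis by numbers.

```bash
python3 - <<'E'
from h import *
f=np.load('w4.npy',allow_pickle=True).item(); t=np.load('top2.npy',allow_pickle=True).item()
g=f['frame'].max(2)
for v in range(84,145,5):
    e=np.flatnonzero(g[v,215:275]>120)+215
    if len(e): a,b=onz(f,e[0]-.5,v,.0155),onz(f,e[-1]+.5,v,.0155); print(v,e[0],e[-1],((a+b)/2).round(4),np.linalg.norm(a-b).round(4))
z=f['range_z']
for v in (95,105,115,135):
    u=238+(v-80)//6; o,d=ray(f,u,v); rz=np.median(z[v-1:v+2,u-1:u+2]); print(u,v,(o+d*rz/(f['R']@d)[2]).round(4))
for n,u,v,h in(('hoodTL',207,20,.044),('TR',261,13,.044),('BR',267,79,.044),('BL',211,85,.044),('footL',203,63,.004),('footR',277,53,.004)): print(n,onz(f,u,v,h).round(4))
w=np.load('w1.npy',allow_pickle=True).item(); print(tri([f,w],[(249,142),(232.5,62)]))
E
```

```text
84 227 255 [0.4587 0.2822 0.0155] 0.0279
89 228 256 [0.46   0.2774 0.0155] 0.0279
94 228 256 [0.4602 0.2725 0.0155] 0.0279
99 229 257 [0.4614 0.2676 0.0155] 0.0279
104 230 258 [0.4626 0.2628 0.0155] 0.0279
109 231 258 [0.4633 0.2579 0.0155] 0.027
114 231 259 [0.464  0.2531 0.0155] 0.028
119 232 260 [0.4652 0.2482 0.0155] 0.0281
124 233 260 [0.4659 0.2434 0.0155] 0.0271
129 234 259 [0.4662 0.2385 0.0155] 0.0252
134 238 256 [0.4669 0.2336 0.0155] 0.0185
139 243 253 [0.4681 0.2287 0.0155] 0.0107
240 95 [0.459  0.2707 0.0278]
242 105 [0.4613 0.2614 0.0278]
243 115 [0.4627 0.2521 0.0276]
247 135 [0.4671 0.2331 0.022 ]
hoodTL [0.4271 0.3381 0.044 ]
TR [0.4743 0.346  0.044 ]
BR [0.4826 0.2851 0.044 ]
BL [0.4342 0.2779 0.044 ]
footL [0.4187 0.3042 0.004 ]
footR [0.4924 0.3173 0.004 ]
[0.46893835 0.22536003 0.01087309]
```

Request:
{"fn": "servo_tool", "kwargs": {
  "steps": "-5 30 -20 7.5;-15 69 -60 7.5;-15 69 -110 7.5;-15 69 -145 7.5;-15 69 -156 7.5;-15 69 -156 7.5"
}}

```text
clock: 13.42
position: [0.4636, 0.2582, 0.0041]
tcp_rot: [0.64, 0.768, 0.0, 0.0]
force: [-0.4, -0.4, 0.2]
grip_width: 0.602
grip_force: 0.0
```

Request:
{"fn": "servo_tool", "kwargs": {
  "steps": "0 0 0 0;0 0 0 0;0 0 0 0;0 0 0 0",
  "gripper": -1,
  "squeeze": 20
}}

```text
clock: 13.92
position: [0.4635, 0.2587, 0.0043]
tcp_rot: [0.64, 0.769, 0.0, 0.0]
force: [-1.2, -0.4, 5.7]
grip_width: 0.306
grip_force: 20.0
```

Request:
{"fn": "servo_tool", "kwargs": {
  "steps": "2 -10 0 0;5 -30 0 0;9 -55 0 0;13 -80 0 0;14 -90 0 0;14 -90 0 0;14 -90 0 0"
}}

```text
clock: 14.8
position: [0.4779, 0.1677, 0.0043]
tcp_rot: [0.64, 0.768, 0.0, 0.001]
force: [0.3, -3.9, 6.4]
grip_width: 0.305
grip_force: 20.0
```

Request:
{"fn": "servo_tool", "kwargs": {
  "steps": "0 0 0 0;0 0 0 0;0 0 0 0;0 0 0 0",
  "gripper": 0.2
}}

```text
clock: 15.3
position: [0.4771, 0.1686, 0.0036]
tcp_rot: [0.64, 0.769, -0.0, -0.0]
force: [0.5, -1.0, -0.2]
grip_width: 0.602
grip_force: 0.0
```

Request:
{"fn": "servo_tool", "kwargs": {
  "steps": "0 0 30 0;0 -10 80 0;0 -20 125 0;0 -20 150 0;0 -20 150 0;0 -20 150 0"
}}

```text
clock: 16.05
position: [0.4766, 0.1486, 0.1525]
tcp_rot: [0.64, 0.769, -0.001, -0.001]
force: [-0.2, -0.9, -0.6]
grip_width: 0.597
grip_force: 0.0
```

```bash
python3 - <<'E'
from h import *
s=readout.sense();print(s['position'],s['tcp_rot'])
f=grab('wrist'); np.save('w5.npy',f,allow_pickle=True); cv2.imwrite('pics/w5.png',f['frame'])
hsv=cv2.cvtColor(f['frame'],cv2.COLOR_BGR2HSV); m=cv2.inRange(hsv,(22,110,60),(45,255,255)); k,l,st,c=cv2.connectedComponentsWithStats(m)
z=f['range_z']
for i in range(1,k):
    if st[i,4]>80:
        u,v=c[i]; o,d=ray(f,u,v); rz=np.median(z[int(v)-1:int(v)+2,int(u)-1:int(u)+2]); print(st[i],c[i],onz(f,u,v,.02),(o+d*rz/(f['R']@d)[2]).round(4))
g=f['frame'].max(2)
for v in range(60,232,6):
    e=np.flatnonzero(g[v,190:310]>120)+190
    if len(e): a,b=onz(f,e[0]-.5,v,.0155),onz(f,e[-1]+.5,v,.0155); print(v,e[0],e[-1],((a+b)/2).round(4)[:2],np.linalg.norm(a-b).round(4))
E
```

```text
[0.47658189 0.14864111 0.15251304] [ 6.39731518e-01  7.68597851e-01 -6.67280409e-04 -6.94963139e-04]
[245  79  35  15 520] [261.90769231  86.06538462] [0.46460107 0.23970846 0.02      ] [0.4646 0.2386 0.0323]
84 245 279 [0.4643 0.2422] 0.0328
90 245 279 [0.4654 0.2365] 0.0328
96 247 276 [0.466  0.2308] 0.0281
102 247 276 [0.467  0.2252] 0.0281
108 247 276 [0.4681 0.2195] 0.0282
114 247 276 [0.4691 0.2139] 0.0282
120 247 276 [0.4702 0.2083] 0.0283
126 247 276 [0.4712 0.2027] 0.0284
132 247 275 [0.4718 0.197 ] 0.0275
138 247 275 [0.4729 0.1913] 0.0276
144 247 275 [0.4739 0.1857] 0.0276
150 247 275 [0.475 0.18 ] 0.0277
156 247 275 [0.4761 0.1743] 0.0278
162 247 275 [0.4772 0.1685] 0.0279
168 247 275 [0.4783 0.1627] 0.0281
174 247 274 [0.4789 0.1568] 0.0272
180 248 274 [0.4805 0.151 ] 0.0264
186 250 272 [0.4816 0.1451] 0.0226
192 255 267 [0.4828 0.1391] 0.0128
```

The thick tube lies clear of the hood. It was let go with its mid point about 90 mm in front of the mouth and its cap top at 32 mm. Now taking it by the cap.

Request:
{"fn": "servo_tool", "kwargs": {
  "steps": "-6 45 -20 0;-12 92 -60 0;-12 92 -110 0;-12 92 -140 0;-12 92 -148 0;-12 92 -148 0"
}}

```text
clock: 16.85
position: [0.4651, 0.2405, 0.0056]
tcp_rot: [0.64, 0.769, -0.0, -0.0]
force: [0.3, 0.3, -0.6]
grip_width: 0.601
grip_force: 0.0
```

Request:
{"fn": "servo_tool", "kwargs": {
  "steps": "0 0 0 0;0 0 0 0;0 0 0 0;0 0 0 0",
  "gripper": -1,
  "squeeze": 35
}}

```text
clock: 17.35
position: [0.4656, 0.2407, 0.0063]
tcp_rot: [0.64, 0.769, 0.0, 0.0]
force: [-0.5, 0.2, 4.5]
grip_width: 0.352
grip_force: 35.0
```

Request:
{"fn": "servo_tool", "kwargs": {
  "steps": "0 0 25 0;3 -10 60 -3;20 -55 100 -6;40 -110 110 -9;60 -165 110 -12;80 -220 110 -16.6;100 -275 110 -16.6;120 -330 100 -16.6;135 -385 80 -16.6;135 -390 60 -16.6;135 -390 60 -16.6;135 -390 60 -16.6"
}}

```text
clock: 18.85
position: [0.6003, -0.1482, 0.0665]
tcp_rot: [0.744, 0.669, 0.0, 0.0]
force: [0.1, 0.1, -0.1]
grip_width: 0.354
grip_force: 35.0
```

```bash
python3 - <<'E'
from h import *
s=readout.sense();print(s['position'],s['tcp_rot'],s['force'])
f=grab('wrist');cv2.imwrite('pics/w6.png',f['frame'])
hsv=cv2.cvtColor(f['frame'],cv2.COLOR_BGR2HSV); b=cv2.inRange(hsv,(100,110,40),(130,255,255))
gray=f['frame'].min(2)
for v in range(250,330,5): print(v,np.flatnonzero(b[v,190:330])+190)
for v in (304,310,316): print(gray[v,215:300:2])
E
```

```text
[ 0.60031676 -0.14821055  0.06649148] [7.43571008e-01 6.68656924e-01 1.67378455e-04 2.16174932e-04] [ 0.10441186  0.13513029 -0.11955631]
250 []
255 []
260 []
265 []
270 []
275 []
280 []
285 []
290 []
295 []
300 [226 227 228 229 282 283 284 285 286]
305 [227 228 229 230 282 283 284 285 286]
310 [201 227 228 229 230 281 282 283 284 285 286 311]
315 [200 201 228 229 230 281 282 283 284 285 309 310 311 312 313]
320 [198 199 200 201 228 229 230 281 282 283 284 285 310 311 312 313 314]
325 [228 229 230 231 280 281 282 283 284 285]
[242 242 243 243 242 242  81  85 183 223 248 253 254 254 255 255 255 255
 255 255 255 255 255 255 255 255 255 255 255 254 252 228 206  83  94 104
 241 255 255 255 255 255 255]
[242 241 241 241 241 242  96  87 181 219 247 253 254 255 255 255 255 255
 255 255 255 255 255 255 255 255 255 255 255 254 248 218 195  87 103 104
 253 255 255 255 255 255 255]
[239 239 239 239 240 240 116  86 145 215 244 253 254 255 255 255 255 255
 255 255 255 255 255 255 255 255 255 255 255 254 243 214 175  91 106 104
 255 255 255 255 255 255 252]
```

The tube spans columns 231–281 and the walls' outer edges are at 227–286, so it is centred. Lowering and releasing.

Request:
{"fn": "servo_tool", "kwargs": {
  "steps": "0 0 -20 0;0 0 -35 0;0 0 -45 0;0 0 -53 0;0 0 -53 0;0 0 -53 0"
}}

```text
clock: 19.65
position: [0.6003, -0.1495, 0.0131]
tcp_rot: [0.744, 0.668, 0.0, 0.0]
force: [0.2, 0.7, 0.4]
grip_width: 0.354
grip_force: 35.0
```

Request:
{"fn": "servo_tool", "kwargs": {
  "steps": "0 0 0 0;0 0 0 0;0 0 0 0;0 0 0 0",
  "gripper": 0.05
}}

```text
clock: 20.15
position: [0.6001, -0.1494, 0.0127]
tcp_rot: [0.744, 0.668, -0.0, 0.0]
force: [0.1, -0.4, 0.1]
grip_width: 0.525
grip_force: 0.0
```

Request:
{"fn": "servo_tool", "kwargs": {
  "steps": "0 0 25 0;0 0 80 0;0 -40 140 0;-10 -90 200 0;-30 -150 240 0;-40 -155 240 0;-40 -155 240 0;-40 -155 240 0"
}}

```text
clock: 21.15
position: [0.5602, -0.3036, 0.2519]
tcp_rot: [0.744, 0.668, 0.0, -0.001]
force: [-0.0, 0.1, 0.3]
grip_width: 0.527
grip_force: 0.0
```

```bash
python3 - <<'E'
from h import *
s=readout.sense();print(s['position'],s['force'],s['clock'])
f=grab('wrist');np.save('w7.npy',f,allow_pickle=True);cv2.imwrite('pics/w7.png',f['frame'])
print('cam',-f['R'].T@f['t']); z=f['range_z']
B=np.array([[.4662,-.2478],[.5265,-.2549],[.5887,-.2613]]); d=np.array([.108,.994]); n=np.array([.994,-.108])
hsv=cv2.cvtColor(f['frame'],cv2.COLOR_BGR2HSV)
for nm,lo,hi in(('yg',(22,110,60),(45,255,255)),('teal',(75,110,60),(97,255,255))):
    m=cv2.inRange(hsv,lo,hi); k,l,st,c=cv2.connectedComponentsWithStats(m)
    for i in range(1,k):
        if st[i,4]>80:
            u,v=c[i]; o,dd=ray(f,u,v); rz=np.median(z[int(v)-1:int(v)+2,int(u)-1:int(u)+2]); p=(o+dd*rz/(f['R']@dd)[2]); j=np.argmin(np.linalg.norm(B+.115*d-p[:2],axis=1))
            print(nm,st[i],p.round(4),'lane',j,'x',((p[:2]-B[j])@n).round(4),'y',((p[:2]-B[j])@d-.048).round(4))
E
```

```text
[ 0.56023882 -0.30362284  0.25189971] [-0.04495626  0.09734404  0.30242498] 21.15
cam [ 0.56695748 -0.23722476  0.39761389]
yg [218  33  16  12 155] [ 0.539  -0.1381  0.0254] lane 1 x -0.0001 y 0.0694
yg [262  35  26  13 266] [ 0.5983 -0.1512  0.0378] lane 2 x -0.0024 y 0.0625
yg [155 180  15  10  90] [ 0.4276 -0.3174  0.0124] lane 0 x -0.0308 y -0.1214
teal [172  37  14  11 131] [ 0.4794 -0.1328  0.0254] lane 0 x 0.0007 y 0.0677
teal [224 244  12  14 100] [ 0.5081 -0.4227  0.0181] lane 1 x -0.0002 y -0.2168
```

```bash
python3 - <<'E'
from h import *
print(env.sign_off())
E
```

```text
the job is handed in; nothing more can be done
None
```

I handed the job in at about 21 s: the thick tube is in a wide lane and the two thin tubes are in the narrow lanes, with caps out at the expected positions and heights in the last camera check; the judge's verdict was not shown.

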